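Click the handle onto a saucepan, draw it to its ring, lid on

ROBOT

A 6-joint arm with a two-finger parallel gripper is mounted at the origin on a cart in front of the work surface, level with it; the furniture and walls round the work are solid. World frame = base frame: x ahead of the robot, y to its left, z up, the work surface at z = 0. Lengths are in m, angles in rad, forces in N, time in s.
With the tool pointing down it reaches from about 0.3 to 0.775 m from the base axis. Payload 14.6 kg.
Tool frame: the origin (TCP) lies at the very end of the fingers, on their centre line; the grasp point (between the pads) lies 19 mm behind it; z points along the fingers, y is the line along which they close (so a half turn about z gives the same grasp; the last joint's range is limited). The gripper opens to 94 mm and grips with 3 to 60 N. Pads are 16 mm wide; open, the fingers measure 119 mm over their backs; the gripper's body (75 mm by 177 mm) begins 78 mm behind the grasp point.
Start: joints at [-1.25, 0.3, 1.521, -0, 1.321, -0.067], TCP at [0.208, -0.509, 0.205] pointing down, gripper open.
Joint ranges: [-3.03, 3.03], [-0.79, 2.21], [0.23, 2.52], [-1.04, 4.18], [0, 3.07], [-2.55, 2.55]. Speed limits (rad/s): [2.22, 2.22, 2.57, 3.14, 3.14, 3.14].

INTERFACE

Orientations are given as [roll, pitch, yaw] about the fixed x, y, z axes, in that order (R = Rz(yaw) Ry(pitch) Rx(roll)).
In Python, from station import ctrl, cams gives the robot as it stands. The module is installed in compiled form; this text tells all that it offers.
- The arm moves only by the tool arm_command, never from a script. Its argument "plan" is a list that holds one entry, the list of rows, each a list of 7 numbers: the shift along the tool's x, y, z in shares of 600 mm (1.0 is 600 mm), then the turn, a rotation vector about the tool's x, y, z in fractions of the full range, 1 being 4 rad, then the closure, from -1 (fully open) to 1 (shut). A call has 1 to 12 rows; each row is the pose to reach, as a shift and turn from the pose commanded when the call began, along the tool's axes at that moment; what a row does not reach only later rows make up. A row lasts 1/10 s, in which the tool goes at most 50 mm and 8.59 degrees, less where a joint would pass 70% of its speed; a pose out of reach is approached as far as the arm can. A shift or turn number past 1, either way, is cut back to 1. A call with a gripper value outside its range is refused whole. The fingers move at their own pace and stop on an object; "squeeze" is the grip in N (left out, the last holds). Time passes only in rows, so rows that repeat a pose let the fingers close. It gives the time, the measured TCP pose, the force, the opening and the grip force at its end, in the units of the state.
- ctrl.get_obs(): the state, without advancing time (a new reading comes with each control period).
- cams.camera(name): name is "scene" or "top" or "wrist"; returns (picture, depth): 420x560x3 uint8, blue, green, red; 420x560 float32, m along the optical axis (not along the pixel's ray), 0 where there is no reading.
- cams.camera_info(name): a dict with "fx", "fy", "cx", "cy" (pixels), "world_to_cam" (4x4, takes a point from world to camera coordinates). Camera axes: x right, y down, z forward; pixel columns grow to the right and rows downward; lengths in m; the calibration is good to about 2 mm. The wrist camera is an equidistant fisheye: a pixel r from the principal point sees the ray r / f radians off the axis. A picture is of the moment at which its call begins: read the wrist's pose just before it. camera_info takes no time and is no camera call; for the wrist camera it gives the pose at the moment of the call.
- ctrl.hand_in(): hands the job in; it is judged then, once.
The state is a dict: "time_s": time; "qpos": joint angles; "joint_vel": joint speeds; "tau": joint torques, N m; "ee_pos": TCP position; "eef_rot": TCP orientation; "force": force on the tool from outside, world axes, zero at the start; "moment": the same for the moment, N m; "grip_width": finger opening in m; "grip_force": force on a finger pad.
Only numpy, scipy, OpenCV 4.12 (cv2) and the standard library are available. Lean on these libraries where they do the work, as an engineer would, in place of code of your own. Each camera call takes 0.05 s, during which the arm holds its last target. There are 200 camera calls.

TASK

The small saucepan stands without its handle on the large ring of the hob. Slide its loose handle onto the stub on the pan's side until the spring button pops up through the hole in the handle, then draw the pan by that handle across the hob until it stands centred on the small ring, let go, and put the lid on properly. Move the pan only by its handle, keep it level on the hob, and leave the other things on the worktop alone.

Things in the scene. Friction and masses are not known exactly. Their poses are not given: they have to be found in the camera images.
- handle: loose pan handle, 165 mm long, 0.14 kg, lying hole up on the worktop: black grip (105 long, 28 wide, 21 high) with a steel sleeve before it (60 long, 26 wide, 19 high). Origin: middle of its length, on its underside; +x along it towards the sleeve's open mouth, z up; its axis is 10.5 mm above the origin. Balances within 10 mm of the origin; pinch it there from above, across its width.
- handle_mouth (a point): centre of the sleeve's open mouth, on the handle's axis, 82.5 mm ahead of the handle's origin and 10.5 mm above it; axes as the handle's. The bore is 20 mm wide, 13 high and 60 deep, walls 3 mm; the top wall has a hole, 13 mm wide and 17 long, that begins 14 mm behind the mouth.
- pan: small open steel saucepan, 150 mm across, 70 high, 4 mm walls, about 0.85 kg, loose on the hob. Origin: centre of its underside; +x points out along its stub, a level flat bar on a riveted bracket, 18 mm wide, 11 high, 50 long, the last 14 mm tapering to 8 x 4. The handle goes over it, hole up, mouth towards the pan. Only friction holds the pan: a push over about 4 N shifts it.
- stub_stop (a point): centre of the upright stop face at the root of the stub, on the stub's axis, 81 mm from the pan's axis and 50 mm above its underside (100 mm above the worktop); axes as the pan's, so the stub's tip is 50 mm away along +x. The handle is home when its mouth is here.
- button (a joint): spring button on top of the stub, 9 mm wide, 13 long, its outer side bevelled, its side to the pan upright and 16 mm from the stop: 0 = up, 6 mm above the stub, as at the start; grows as it is pressed down, to about 0.0045 m while the handle slides over it (a push of 1 to 3 N). It pops up through the handle's hole in the last 2 mm before the stop and then locks the handle against pulling.
- lid: the pan's steel lid, 155 mm across, 48 high, right way up on the worktop, 0.2 kg. Origin: centre of its underside, a step 132 mm across and 8 deep that drops into the pan's mouth (142 mm inside); seated, the origin is 62 mm above the pan's underside. A black knob, 30 mm across, stands in its middle; grip it 29 to 45 mm above the origin.
- hob: portable hob, a fixed flat box 300 x 500 mm, 50 mm high, dark glass top. Origin: centre of its underside; +x to the rear, away from the robot, y along it. The large ring (196 mm across) is centred at x = 30, y = +120 mm, the small ring (158 mm across) at x = 30, y = -130 mm. Two low control knobs stand at its near edge.
- small_ring (a point): centre of the small ring, on the glass (50 mm above the worktop); axes as the hob's.
- onion: bystander: red onion, 64 x 67 x 71 mm; origin under its middle.
- garlic: bystander: garlic bulb, 53 mm; origin under its middle.
- lemon: bystander: lemon, 78 x 55 x 56 mm; origin under its middle.
- fork: bystander: fork, 193 mm long; origin under its middle.

How it is judged:
On the way, in this order (a step that is already met when the one before it is completed fails the run):
1. the handle is home on the stub and the button stands up in its hole, the pan still at the large ring (x of handle_mouth in the frame of stub_stop below 0.005 m and distance between handle_mouth and stub_stop below 0.007 m and angle between the x axis of handle and the x axis of pan, either way round below 0.15 rad and value of joint button below 0.0015 m and horizontal distance between pan and small_ring above 0.1 m), for 0.2 s.
2. the pan, handle still locked on, stands centred on the small ring (within 18 mm), hand off the handle, the lid not yet on (horizontal distance between pan and small_ring below 0.018 m and distance between handle_mouth and stub_stop below 0.007 m and value of joint button below 0.0015 m and contact force between the fingers and handle below 0.1 N and horizontal distance between lid and pan above 0.1 m), for 0.2 s.
At the end, for the whole second after the job is handed in: The pan stands flat on the hob, its centre within 18 mm of the small ring's; the handle is locked on (mouth within 7 mm of the stop, in line with the stub within its play, 0.15 rad, button up in the hole); the lid is seated level in the pan's rim, within 9 mm of its centre; all at rest (horizontal distance between pan and small_ring below 0.018 m and z of pan in the frame of small_ring below 0.004 m and angle between pan's own z axis and vertical below 0.05 rad and distance between handle_mouth and stub_stop below 0.007 m and angle between the x axis of handle and the x axis of pan, either way round below 0.15 rad and value of joint button below 0.0015 m and horizontal distance between lid and pan below 0.009 m and z of lid in the frame of pan between 0.057 and 0.066 m and angle between lid's own z axis and vertical below 0.06 rad and linear speed of each of pan, lid below 0.02 m/s); the robot touches nothing.
It fails at once if the pan itself gripped or pushed by the fingers (contact force between the fingers and pan above 4 N).
It fails at once if the pan tipped or lifted off the hob (angle between pan's own z axis and vertical above 0.2 rad or z of pan in the frame of small_ring above 0.03 m or z of pan in the frame of small_ring below -0.02 m).
It fails at once if a bystander disturbed by more than 30 mm (distance of any of onion, garlic, lemon, fork from where it was at the start of the episode above 0.03 m).
It also fails if it takes over 67 s, if anything falls off the work surface, if the arm or the gripper's body presses on something with over 40 N, if the wrist force passes 120 N, or if a joint passes its speed limit or range.

## Working session

There is one attempt and no reset: what is moved stays moved. The work goes in short steps, Python scripts to look and compute and a tool call to move; the robot and the scene stay as the last step left them, time stands still between calls to the robot, and variables do not carry over. Pictures are saved under pics/ and viewed, at most 14 in all, crops included, and the job is handed in when it is done.

Besides the shell and the picture viewer there is one more tool, called after ">>>" in YAML: its name, and indented under it one key for each argument. arm_command: Moves the arm, as the interface text tells. Its arguments: {"type":"object","properties":{"plan":{"type":"array"},"squeeze":{"type":"number"}},"required":["plan"]}

```bash
mkdir -p pics; ls; python3 - <<'E'
from station import ctrl,cams
import cv2,numpy as np
for n in ("top","scene"):
    p,d=cams.camera(n); cv2.imwrite(f"pics/{n}0.png",p); np.savez(f"{n}0.npz",p=p,d=d)
    i=cams.camera_info(n); print(n,{k:np.round(np.array(v),3).tolist() for k,v in i.items()})
print(ctrl.get_obs())
E
```

```text
pics
top {'fx': 409.772, 'fy': 409.772, 'cx': 284.105, 'cy': 212.607, 'world_to_cam': [[-0.009, -1.0, -0.013, 0.106], [-0.998, 0.01, -0.061, 0.567], [0.061, 0.013, -0.998, 1.524], [0.0, 0.0, 0.0, 1.0]]}
scene {'fx': 406.499, 'fy': 406.499, 'cx': 286.765, 'cy': 218.057, 'world_to_cam': [[-0.663, -0.749, -0.004, 0.471], [-0.298, 0.269, -0.916, 0.242], [0.686, -0.606, -0.402, 0.973], [0.0, 0.0, 0.0, 1.0]]}
{'time_s': 0.1, 'qpos': array([-1.24959059e+00,  3.00412476e-01,  1.52150482e+00, -9.80728913e-06,
        1.32068236e+00, -6.65938540e-02]), 'joint_vel': array([ 0.0001403 , -0.00177396, -0.00032091,  0.00118912, -0.00139975,
       -0.00211069]), 'tau': array([ 7.22872355e-04, -5.32644939e+01, -3.53285444e+01,  7.08612800e-02,
        2.34605034e-02, -7.09944948e-05]), 'ee_pos': array([ 0.20791044, -0.50894517,  0.20495074]), 'eef_rot': array([-3.14058725e+00, -5.75321214e-05,  3.87801997e-01]), 'force': array([-0.14830467, -0.54354678,  0.0248729 ]), 'moment': array([-0.06025066,  0.01170198,  0.02005179]), 'grip_force': 0.0, 'grip_width': 0.09439316188578506}
```

View pics/top0.png

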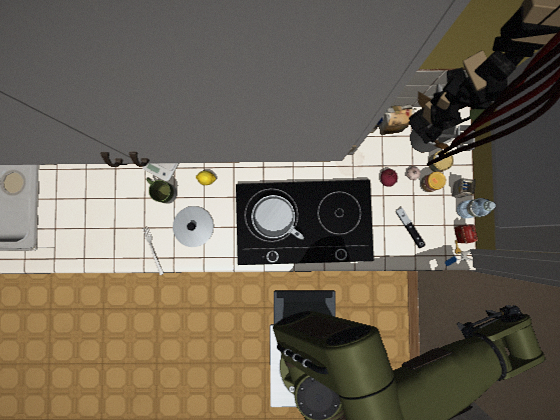

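View pics/scene0.png

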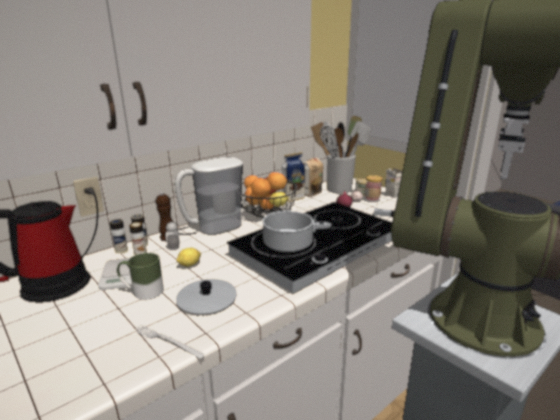

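The top picture shows the pan at about (273,214) with its stub towards (299,236), the lid at (193,227), the handle at (410,228), the onion at (388,177), the garlic at (412,172), the lemon at (206,177) and the fork at (153,250). The scene view matches this. Next I'll measure coarsely and enlarge the handle and pan.

```bash
cat > h.py <<'E'
import numpy as np,cv2
from scipy.spatial.transform import Rotation as R
from station import ctrl,cams
def ray(info,u,v,fish=False):
    T=np.array(info["world_to_cam"]); x=(u-info["cx"])/info["fx"]; y=(v-info["cy"])/info["fy"]
    if fish:
        r=np.hypot(x,y); s=np.sin(r)/r if r>1e-9 else 1; d=np.array([x*s,y*s,np.cos(r)])
    else: d=np.array([x,y,1.])
    return -T[:3,:3].T@T[:3,3], T[:3,:3].T@d
def onplane(info,u,v,z,fish=False):
    o,d=ray(info,u,v,fish); return o+d*(z-o[2])/d[2]
def proj(info,P,fish=False):
    T=np.array(info["world_to_cam"]); c=T[:3,:3]@np.asarray(P)+T[:3,3]
    if fish:
        t=np.arctan2(np.hypot(c[0],c[1]),c[2]); k=t/np.hypot(c[0],c[1])
    else: k=1/c[2]
    return np.array([info["cx"]+info["fx"]*c[0]*k, info["cy"]+info["fy"]*c[1]*k])
def move(pos,yaw,tilt=None):
    """shift(mm)/turn in the present tool axes to reach pos with tool down and tool yaw"""
    o=ctrl.get_obs(); Rc=R.from_euler('xyz',o["eef_rot"]); Rt=R.from_euler('xyz',[np.pi,0,yaw])
    s=Rc.inv().apply(np.array(pos)-o["ee_pos"])*1000; w=(Rc.inv()*Rt).as_rotvec()
    return np.round(s,1),np.round(w,3)
E
python3 - <<'E'
from h import *
i=cams.camera_info("top"); z=np.load("top0.npz"); p=z["p"]
for n,u,v,h in [("pan",273,214,.12),("stubtip",299,236,.1),("lid",193,227,.01),("handle",410,228,.02),("onion",388,177,.035),("garlic",412,172,.03),("lemon",206,177,.03),("hobTL",237,181,.05),("hobTR",371,179,.05),("hobBR",373,261,.05),("hobBL",238,264,.05),("cabinet edge",345,160,.6)]:
    print(n,np.round(onplane(i,u,v,h),3))
a=cv2.resize(p[195:260,380:440],None,fx=6.5,fy=8,interpolation=cv2.INTER_CUBIC)
b=cv2.resize(p[180:245,240:310],None,fx=5.7,fy=8,interpolation=cv2.INTER_CUBIC)
cv2.imwrite("pics/crop1.png",np.hstack([a,b]))
print(z["d"][215:235:5,400:420:5], z["d"][100,200],z["d"][150,100])
E
```

```text
pan [0.557 0.139 0.12 ]
stubtip [0.479 0.048 0.1  ]
lid [0.517 0.446 0.01 ]
handle [ 0.505 -0.369  0.02 ]
onion [ 0.696 -0.288  0.035]
garlic [ 0.714 -0.379  0.03 ]
lemon [0.704 0.393 0.03 ]
hobTL [0.685 0.274 0.05 ]
hobTR [ 0.687 -0.221  0.05 ]
hobBR [ 0.386 -0.222  0.05 ]
hobBL [0.379 0.271 0.05 ]
cabinet edge [ 0.655 -0.051  0.6  ]
[[1.5344158 1.5307083 1.5541437 1.5544838]
 [1.5567249 1.5333638 1.5294973 1.5476828]
 [1.5516995 1.5324829 1.527592  1.5521399]
 [1.5482773 1.5495473 1.5281847 1.5259361]] 0.6669983 1.0332869
```

View pics/crop1.png

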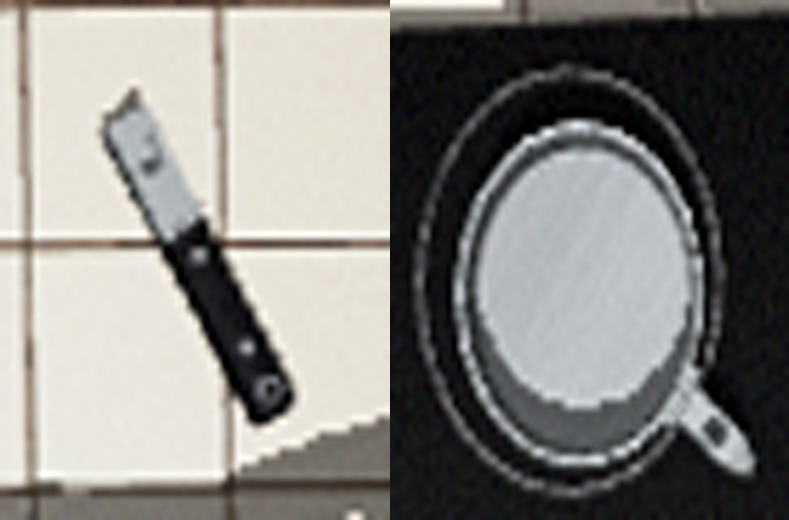

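The crop shows the handle hole up, its mouth at top-px (398.5,208) and tail at (421,246). The pan's stub runs from about (293,228) to the tip at (305,239), with the button visible. Next I'll move above the handle for a wrist look.

```bash
python3 - <<'E'
from h import *
i=cams.camera_info("top")
m=onplane(i,398.5,208,.015);t=onplane(i,420.8,246,.015);d=m-t
print(m,t,(m+t)/2,np.linalg.norm(d),np.arctan2(d[1],d[0]))
print(move([.50,-.37,.22],.5))
E
```

```text
[ 0.58093725 -0.32919136  0.015     ] [ 0.4378855  -0.40851104  0.015     ] [ 0.50941137 -0.3688512   0.015     ] 0.16357082509973908 0.5062780331187532
(array([322.9, -18.2, -15. ]), array([-0.001, -0.   , -0.112]))
```

The rows are not in the units I measure in: shifts go in shares of 600 mm and turns go in shares of 4 rad. I convert before sending: 300 mm / 600 = 0.5, 270 mm / 600 = 0.45, -0.112 rad / 4 = -0.028.

>>> arm_command:
  plan:
    - [[0.075,-0.005,-0.0033,0,0,-0.005,-1],[0.15,-0.0083,-0.0067,0,0,-0.01,-1],[0.225,-0.0133,-0.01,0,0,-0.015,-1],[0.3,-0.0167,-0.0133,0,0,-0.02,-1],[0.375,-0.0217,-0.0167,0,0,-0.025,-1],[0.45,-0.025,-0.0217,0,0,-0.028,-1],[0.5,-0.0283,-0.025,0,0,-0.028,-1],[0.5,-0.03,-0.025,0,0,-0.028,-1],[0.5,-0.03,-0.025,0,0,-0.028,-1]]

```text
time_s: 1.0
ee_pos: [0.4789, -0.3787, 0.2199]
eef_rot: [-3.141, 0.0, 0.501]
force: [-0.7, -0.0, -0.1]
grip_width: 0.0943
grip_force: 0.0
```

```bash
python3 - <<'E'
from h import *
i=cams.camera_info("wrist"); p,d=cams.camera("wrist"); o=ctrl.get_obs(); print(o["ee_pos"],o["eef_rot"],o["time_s"],o["joint_vel"])
print({k:np.round(np.array(v),3).tolist() for k,v in i.items()})
cv2.imwrite("pics/w1.png",p); np.savez("w1.npz",p=p,d=d,**i)
print(proj(i,[.581,-.329,.01],True),proj(i,[.438,-.4085,.01],True))
E
```

```text
[ 0.47831314 -0.3792155   0.2200534 ] [-3.14091371e+00  4.09050392e-04  4.99671201e-01] 1.05 [-0.01912995 -0.00930505  0.00191402  0.00191052  0.00076414  0.00319559]
{'fx': 325.192, 'fy': 325.192, 'cx': 275.12, 'cy': 209.302, 'world_to_cam': [[0.48, -0.878, -0.001, -0.561], [-0.842, -0.461, 0.279, 0.196], [-0.246, -0.133, -0.96, 0.472], [0.0, 0.0, 0.0, 1.0]]}
[280.72932225  90.39142679] [281.27335626 223.45648592]
```

View pics/w1.png

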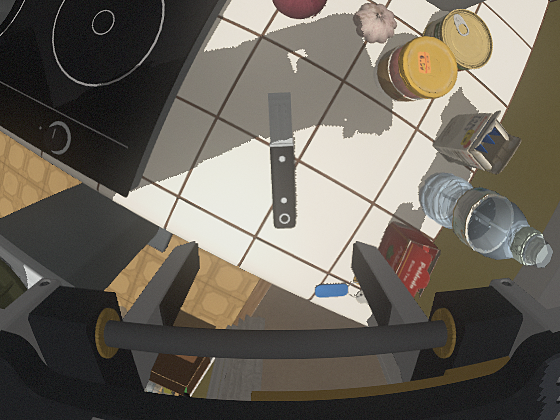

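The wrist view shows the handle with its mouth end at (280,93) and tail at (285,228), the grip/sleeve joint at about (282,146), and the small ring's centre at about (103,22).

```bash
python3 - <<'E'
from h import *
z=np.load("w1.npz"); p=z["p"]; i={k:z[k] for k in("fx","fy","cx","cy","world_to_cam")}
g=p.max(2); roi=np.zeros_like(g); roi[140:235,262:305]=1
m=((g<75)*roi).astype(np.uint8)
m=cv2.morphologyEx(m,cv2.MORPH_CLOSE,np.ones((9,9)))
c=max(cv2.findContours(m,0,1)[0],key=cv2.contourArea)[:,0]
w=np.array([onplane(i,u+0.,v+0.,.019,True)[:2] for u,v in c],np.float32)
r=cv2.minAreaRect(w*1000); print("grip",r,c.min(0),c.max(0))
print("rough mouth,tail,joint",*[np.round(onplane(i,u,v,.019,True),4) for u,v in[(280,93),(285,228),(282,146)]])
print("ring c",onplane(i,103,22,.05,True))
# small ring: ellipse of bright pixels on glass
roi=np.zeros_like(g); roi[0:100,30:175]=1
print(g[100:104,250:310:4]); 
E
```

```text
grip ((512.2888793945312, -367.4062805175781), (24.834699630737305, 26.02713966369629), 31.690113067626953) [270 146] [292 168]
rough mouth,tail,joint [ 0.5772 -0.33    0.019 ] [ 0.4376 -0.4138  0.019 ] [ 0.524  -0.3618  0.019 ]
ring c [ 0.56432022 -0.10146226  0.05      ]
[[134 134 135 133 135 112 109 112 111 113 110 139 136 137 136]
 [135 135 135 134 136 108 111 110 112 110 107 133 135 138 134]
 [131 135 134 135 137 111 114 111 111 111 107 134 135 136 135]
 [135 135 137 136 136 108 113 107 109 110 106 134 137 134 136]]
```

```bash
python3 - <<'E'
from h import *
z=np.load("w1.npz"); p=z["p"]; i={k:z[k] for k in("fx","fy","cx","cy","world_to_cam")}
g=p.max(2).astype(int)
M=[]
for v in list(range(98,138,3))+list(range(152,215,3)):
    t=122 if v<140 else 95
    u=np.where(g[v,262:302]<t)[0]+262
    if len(u)==0: continue
    a,b=u.min()-.5,u.max()+.5
    A=onplane(i,a,v,.012,True);B=onplane(i,b,v,.012,True)
    M.append(np.r_[(A+B)[:2]/2,np.linalg.norm(A-B)]); 
M=np.array(M); print(np.round(M[:,2]*1000,1))
for s in (M,M[:14],M[14:]):
    vx,vy,x0,y0=cv2.fitLine((s[:,:2]*1000).astype(np.float32),cv2.DIST_HUBER,0,.01,.01).ravel(); print(vx,vy,x0,y0,np.arctan(vy/vx))
print(g[84:100,280],g[222:234,285])
E
```

```text
[26.8 26.9 26.9 25.7 25.7 25.8 25.8 27.  27.  25.9 25.9 25.9 28.3 34.2
 27.3 27.4 28.6 27.5 28.7 28.8 27.6 27.7 26.5 26.6 27.9 26.7 28.  28.
 26.9 26.9 27.  27.1 27.2 27.2 27.3]
0.8544122 0.51959574 511.697 -368.25674 0.5463778
0.8533309 0.52136964 553.1799 -342.9644 0.54845524
0.86054987 0.5093662 483.93198 -385.27252 0.53444815
[136 136 133 134 137 138 135 137 122 110 110 109 107 109 108 108] [190 192  85  94  90  96 187 247 237 235 234 234]
```

```bash
python3 - <<'E'
from h import *
print(move([.508,-.3705,.003],.543))
E
```

```text
(array([ 30.3,   6.7, 217. ]), array([-0.001,  0.   , -0.043]))
```

Scaled: 217 mm / 600 = 0.3617, 30.3 mm / 600 = 0.0505, -0.043 rad / 4 = -0.0108.

>>> arm_command:
  plan:
    - [[0.0417,0.01,0.075,0,0,-0.0108,-1],[0.05,0.0112,0.15,0,0,-0.0108,-1],[0.05,0.0112,0.225,0,0,-0.0108,-1],[0.05,0.0112,0.2917,0,0,-0.0108,-1],[0.0505,0.0112,0.3417,0,0,-0.0108,-1],[0.0505,0.0112,0.3617,0,0,-0.0108,-1],[0.0505,0.0112,0.3617,0,0,-0.0108,-1],[0.0505,0.0112,0.3617,0,0,-0.0108,1],[0.0505,0.0112,0.3617,0,0,-0.0108,1],[0.0505,0.0112,0.3617,0,0,-0.0108,1],[0.0505,0.0112,0.3617,0,0,-0.0108,1],[0.0505,0.0112,0.3617,0,0,-0.0108,1]]
  squeeze: 35

```text
time_s: 2.25
ee_pos: [0.5088, -0.3705, 0.0038]
eef_rot: [3.141, -0.0, 0.543]
force: [-0.2, -0.3, -0.4]
grip_width: 0.0575
grip_force: 0.0
```

```bash
python3 - <<'E'
from h import *
o=ctrl.get_obs(); print(o)
E
```

```text
{'time_s': 2.25, 'qpos': array([-6.87577039e-01,  6.93705644e-01,  1.43877607e+00,  5.06203636e-06,
        1.00867285e+00,  3.40363088e-01]), 'joint_vel': array([ 0.0017343 , -0.00014606,  0.00054161, -0.0012115 ,  0.00026635,
       -0.00075381]), 'tau': array([-4.98281827e-02, -6.86143398e+01, -2.98359346e+01,  6.30625337e-02,
       -7.42749689e-03, -7.73894462e-04]), 'ee_pos': array([ 0.50877854, -0.37048235,  0.00376418]), 'eef_rot': array([ 3.14118113e+00, -1.50284925e-04,  5.42853534e-01]), 'force': array([-0.15687019, -0.30619436, -0.41319826]), 'moment': array([ 0.01381664, -0.02202562, -0.01999658]), 'grip_force': 0.0, 'grip_width': 0.05754284675987718}
```

>>> arm_command:
  plan:
    - [[0,0,0,0,0,0,1],[0,0,0,0,0,0,1],[0,0,0,0,0,0,1],[0,0,0,0,0,0,1],[0,0,0,0,0,0,1],[0,0,0,0,0,0,1],[0,0,0,0,0,0,1]]

```text
time_s: 2.95
ee_pos: [0.5087, -0.3704, 0.0034]
eef_rot: [3.142, -0.0, 0.543]
force: [-0.0, -0.2, -0.5]
grip_width: 0.0278
grip_force: 35.0
```

```bash
python3 - <<'E'
from h import *
i=cams.camera_info("top"); p=np.load("top0.npz")["p"]
c=onplane(i,273,216.6,.12);t=onplane(i,303.2,238.75,.1);d=(t-c)[:2]; yaw=np.arctan2(d[1],d[0])
print(c,t,np.linalg.norm(d),yaw)
u=d/np.linalg.norm(d); g=c[:2]+u*.275; print(g,yaw+np.pi)
print(move([*g,.16],yaw+np.pi))
E
```

```text
[0.54761151 0.1387119  0.12      ] [0.46899939 0.03294763 0.1       ] 0.13177991989662277 -2.2099806971818245
[ 0.38356273 -0.08199831] 0.9316119564079686
(array([  41.8, -311.6, -156.6]), array([ 0.   , -0.   , -0.389]))
```

Scaled: -312 mm / 600 = -0.52, -300 mm / 600 = -0.5, -0.389 rad / 4 = -0.0973.

>>> arm_command:
  plan:
    - [[0,0,-0.0667,0,0,0,1],[0,0,-0.1417,0,0,0,1],[0,0,-0.2167,0,0,0,1],[0.0083,-0.0583,-0.2617,0,0,-0.01,1],[0.0167,-0.1333,-0.2617,0,0,-0.025,1],[0.025,-0.2083,-0.2617,0,0,-0.04,1],[0.0333,-0.2833,-0.2617,0,0,-0.055,1],[0.045,-0.3583,-0.2617,0,0,-0.0725,1],[0.0567,-0.4333,-0.2617,0,0,-0.085,1],[0.0667,-0.5,-0.2617,0,0,-0.0973,1],[0.07,-0.52,-0.2617,0,0,-0.0973,1],[0.07,-0.52,-0.2617,0,0,-0.0973,1]]

```text
time_s: 4.15
ee_pos: [0.3833, -0.0806, 0.1608]
eef_rot: [3.141, -0.0, 0.933]
force: [1.4, 0.5, -0.8]
grip_width: 0.0278
grip_force: 35.0
```

```bash
python3 - <<'E'
from h import *
i=cams.camera_info("wrist"); p,d=cams.camera("wrist"); o=ctrl.get_obs(); print(o["ee_pos"],o["eef_rot"],o["time_s"],o["joint_vel"],o["grip_width"])
cv2.imwrite("pics/w2.png",p); np.savez("w2.npz",p=p,d=d,o=o["ee_pos"],r=o["eef_rot"],**i)
E
```

```text
[ 0.3838262  -0.08157816  0.16076852] [ 3.14066350e+00 -1.89951354e-04  9.32352858e-01] 4.2 [-0.02873261  0.0249126  -0.0213787  -0.00033606 -0.0005113  -0.00957148] 0.02772033098068974
```

View pics/w2.png

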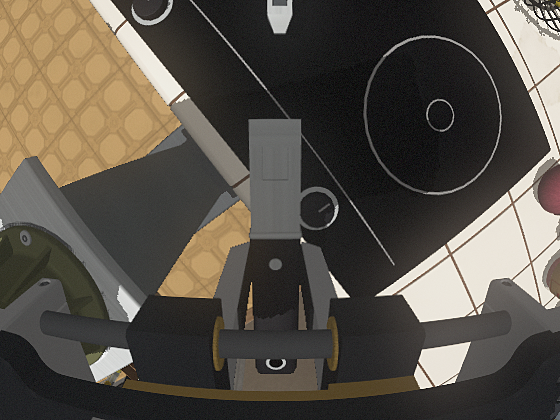

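The wrist view shows the handle firmly held, its mouth at row 119 from column 249 to 301, the stub tip at (280,33), the small ring's centre at about (440,116) and the pan still out of view. I'll go up and forward to see the stub.

Scaled: -60 mm / 600 = -0.1, 45 mm / 600 = 0.075.

>>> arm_command:
  plan:
    - [[0,0,-0.05,0,0,0,1],[0.0417,0,-0.1,0,0,0,1],[0.075,0,-0.1,0,0,0,1],[0.075,0,-0.1,0,0,0,1],[0.075,0,-0.1,0,0,0,1]]

```text
time_s: 4.7
ee_pos: [0.4105, -0.0462, 0.2199]
eef_rot: [-3.141, 0.001, 0.931]
force: [-0.2, 0.6, -1.8]
grip_width: 0.0278
grip_force: 35.0
```

```bash
python3 - <<'E'
from h import *
i=cams.camera_info("wrist"); p,d=cams.camera("wrist"); o=ctrl.get_obs(); print(o["ee_pos"],o["eef_rot"],o["time_s"],o["joint_vel"],o["grip_width"])
cv2.imwrite("pics/w3.png",p); np.savez("w3.npz",p=p,d=d,o=o["ee_pos"],r=o["eef_rot"],**i)
E
```

```text
[ 0.41020561 -0.04632287  0.21988923] [-3.14051891e+00  7.48182996e-04  9.30924652e-01] 4.75 [-4.38394962e-03 -7.18950982e-03  7.51181022e-03 -9.25963109e-05
  3.21686523e-04  2.79867202e-03] 0.027650586693132476
```

View pics/w3.png

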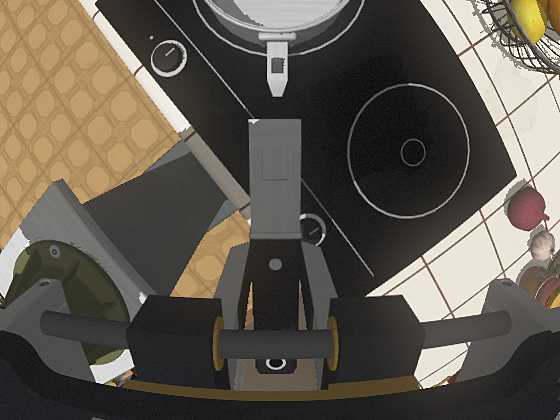

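The stub is visible with its tip at (277,96) and root at about (278,42). The sleeve spans columns 249–301 with its mouth at row 119, and the small ring's centre is at (413,152).

```bash
cat > meas.py <<'E'
from h import *
def meas(f,zh,rows_s,rows_h,zs=.1055,thr=70,show=False):
    z=np.load(f); g=z["p"].max(2).astype(int); i={k:z[k] for k in("fx","fy","cx","cy","world_to_cam")}
    def mid(rows,zz,lo,hi,t):
        M=[]
        for v in rows:
            u=np.where(g[v,lo:hi]>t)[0]+lo
            if len(u)<4: continue
            A=onplane(i,u.min()-.5,v,zz,True);B=onplane(i,u.max()+.5,v,zz,True)
            M.append([*(A+B)[:2]/2,np.linalg.norm(A-B)])
        M=np.array(M); L=cv2.fitLine((M[:,:2]*1000).astype(np.float32),cv2.DIST_HUBER,0,.01,.01).ravel()
        return M,L,np.arctan(L[1]/L[0])
    return g,i,mid,z
E
python3 - <<'E'
from meas import *
g,i,mid,z=meas("w3.npz",0,0,0)
print(g[36:100:2,278]); print(g[70,255:300]); print(g[180,240:310:2]);print(g[112:124,275])
print(z["d"][122:235:16,275], z["d"][46:96:6,272],z["d"][46:96:6,277])
T=i["world_to_cam"]
def pt(u,v):
    o,d=ray(i,u,v,True); c=T[:3,:3]@d; return o+d*z["d"][int(v),int(u)]/c[2]
print("handle pts",*[np.round(pt(u,v),4) for u,v in[(275,124),(275,230),(260,180),(292,180)]])
print("stub pts",*[np.round(pt(u,v),4) for u,v in[(273,50),(273,75),(284,50),(284,75)]])
E
```

```text
[211 168  86 192 195 196 196 197 196 196 206  87 102  91  91  90  93  91
  70 205 198 197 194 192 193 188 184 183 184 186 142  30]
[ 33  42  39  41  40  42  42  43  38  45  39  10 213 210 204 216 118  64
  93  92  89  88  91  91  90  93  93  50 167 209 206 207 153  17  32  37
  40  36  39  42  40  38  34  37  39]
[ 38  36  32  41  36 112 105 106 106 105 103 103  92  91  96  95  91  91
  93  90  94  95  91  93 100 104 104 100 101 100  77  82  23  28  33]
[ 32  32  32  33  39  26  33 107 113 106 107 106]
[0.15745331 0.15922572 0.17743328 0.18057103 0.16573885 0.16880654
 0.17042242 0.17036131] [0.2647631  0.2654158  0.26045325 0.26427957 0.26836625 0.
 0.27360493 0.27585584 0.27874234] [0.2640548  0.26514316 0.26282325 0.26335815 0.26877564 0.27085885
 0.27318642 0.2758949  0.2786334 ]
handle pts [0.4565 0.0171 0.2357] [ 0.4233 -0.0275  0.235 ] [ 0.4334 -0.0011  0.2356] [ 0.4465 -0.0108  0.2359]
stub pts [0.4937 0.0705 0.1044] [0.4798 0.0518 0.1045] [0.5015 0.0646 0.1049] [0.4876 0.046  0.105 ]
```

```bash
python3 - <<'E'
from meas import *
g,i,mid,z=meas("w3.npz",0,0,0)
Ms,Ls,ys=mid(range(48,80,2),.1045,255,300,80); Mh,Lh,yh=mid(range(124,232,4),.2355,235,310,70)
print(np.round(Ms[:,2]*1000,1),np.round(Mh[:,2]*1000,1))
print("stub",Ls,ys,"handle",Lh,yh,"tool",z["r"][2])
e=np.array([np.cos(ys),np.sin(ys)]);n=np.array([-e[1],e[0]])
tip=onplane(i,277,97,.1,True)[:2]; mouth=onplane(i,275,118.5,.2355,True)[:2]
root=onplane(i,277,42,.1055,True)[:2]; btn=onplane(i,277,57,.11,True)[:2];btn2=onplane(i,277,73,.1055,True)[:2]
s0=Ls[2:]/1000;
for k,q in dict(tip=tip,root=root,btn=btn,btn2=btn2,mouth=mouth,mid_h=Lh[2:]/1000,tcp=z["o"][:2]).items(): print(k,q,"along",(q-tip)@e*1000,"lat",(q-s0)@n*1000)
print("ring",onplane(i,413,152.5,.05,True))
stop=tip+e*.05; print("stop",stop,"pan",stop+e*.081)
E
```

```text
[18.6 18.6 29.3 38.1 19.5 18.6 18.6 18.6 18.6 18.6 18.6 18.6 18.6 18.6
 18.6 18.6] [25.8 25.8 25.8 25.9 25.9 26.  26.  26.1 26.1 26.2 26.3 25.8 25.9 25.9
 34.8 36.4 38.1 34.  34.1 33.7 33.8 34.  34.6 39.5 34.9 34.5 35.2]
stub [  0.5974123    0.80193424 489.98993     59.521156  ] 0.93052596 handle [  0.67002046   0.74234265 439.28412     -2.9501548 ] 0.83656 tool 0.9309246520168211
tip [0.47086165 0.03380536] along 0.0 lat -0.023302383756808667
root [0.50093081 0.07421366] along 50.36848762876595 lat 0.003615566110904897
btn [0.49198408 0.0622364 ] along 35.41862986182287 lat 0.02294497749179454
btn2 [0.48367218 0.05104817] along 21.480768843399805 lat 0.004552238735962104
mouth [0.45816294 0.0192947 ] along -19.222966818586137 lat 1.4913804912900959
mid_h [ 0.43928412 -0.00295015] along -48.34031419233584 lat 3.3416078
tcp [ 0.41020561 -0.04632287] along -100.49423703331539 lat 0.7492655183080482
ring [ 0.56382351 -0.1009064   0.05      ]
stop [0.50073226 0.07390208] pan [0.54912266 0.13885876]
```

```bash
python3 - <<'E'
from meas import *
g,i,mid,z=meas("w3.npz",0,0,0)
Ms,Ls,ys=mid(list(range(58,80)),.1045,255,300,80); Mh,Lh,yh=mid(range(121,176,2),.2355,235,303,70)
print("stub",Ls,ys,"handle",Lh,yh,"tool",z["r"][2])
e=np.array([np.cos(ys),np.sin(ys)]);n=np.array([-e[1],e[0]])
print("lat handle mid",[(m[:2]-Ls[2:]/1000)@n*1000 for m in Mh[::5]])
# second level
s=R.from_euler('xyz',z["r"]).inv().apply(np.r_[e,0]); print("stub dir in tool",s)
print("lat",R.from_euler('xyz',z["r"]).inv().apply(np.r_[n,0]))
E
```

```text
stub [  0.5973393    0.80198866 485.77356     53.86085   ] 0.930617 handle [  0.5975372   0.8018412 450.59198     9.553922 ] 0.93037015 tool 0.9309246520168211
lat handle mid [np.float64(1.9952096837205433), np.float64(1.7473502888045132), np.float64(1.7484847795985712), np.float64(1.7498254040246193), np.float64(1.7513767111178475), np.float64(1.4984967733701406)]
stub dir in tool [ 9.99999682e-01  3.06845630e-04 -7.48512803e-04]
lat [ 3.07649076e-04 -9.99999386e-01  1.07351126e-03]
```

Scaled: 127 mm / 600 = 0.2117, 1.7 mm / 600 = 0.0028.

>>> arm_command:
  plan:
    - [[-0.0167,0.0017,0.0667,0,0,0,1],[-0.0167,0.0028,0.1333,0,0,0,1],[-0.0167,0.0028,0.1917,0,0,0,1],[-0.0167,0.0028,0.2117,0,0,0,1],[-0.0167,0.0028,0.2117,0,0,0,1],[-0.0167,0.0028,0.2117,0,0,0,1]]

```text
time_s: 5.35
ee_pos: [0.4059, -0.0551, 0.0939]
eef_rot: [3.141, 0.0, 0.931]
force: [0.4, -0.5, -0.6]
grip_width: 0.0278
grip_force: 35.0
```

```bash
python3 - <<'E'
from meas import *
i=cams.camera_info("wrist"); p,d=cams.camera("wrist"); o=ctrl.get_obs(); print(o["ee_pos"],o["eef_rot"],o["time_s"],o["force"])
cv2.imwrite("pics/w4.png",p); np.savez("w4.npz",p=p,d=d,o=o["ee_pos"],r=o["eef_rot"],**i)
g,i,mid,z=meas("w4.npz",0,0,0)
zh=o["ee_pos"][2]+.016
for v in range(2,90,6): 
    u=np.where(g[v,240:320]>80)[0]+240; print(v,u.min() if len(u) else 0,u.max() if len(u) else 0, end=' | ')
Mh,Lh,yh=mid(range(121,176,2),zh,235,303,70); print("\n",Mh[:,2].round(4)[::5],Lh,yh)
T=i["world_to_cam"]
def pt(u,v):
    o,d=ray(i,u,v,True); c=T[:3,:3]@d; return o+d*z["d"][int(v),int(u)]/c[2]
print("handle pts",*[np.round(pt(u,v),4) for u,v in[(275,124),(275,230),(260,180),(292,180)]])
print("stub pts",*[np.round(pt(u,v),4) for u,v in[(270,10),(270,20),(286,10),(286,20)]])
E
```

```text
[ 0.40614479 -0.05501876  0.09426811] [ 3.14049486e+00 -4.39502486e-04  9.31140401e-01] 5.4 [ 0.53991971 -1.02448909 -0.80153537]
2 257 292 | 8 248 312 | 14 257 292 | 20 257 293 | 26 257 293 | 32 257 292 | 38 258 291 | 44 261 289 | 50 262 287 | 56 265 285 | 62 267 282 | 68 0 0 | 74 0 0 | 80 0 0 | 86 0 0 | 
 [0.0261 0.0262 0.0263 0.0264 0.0261 0.0262] [  0.5917807   0.806099  444.2402     -1.6180413] 0.9375302
handle pts [0.4519 0.0082 0.1109] [ 0.419  -0.0359  0.1106] [ 0.4288 -0.01    0.1094] [ 0.4419 -0.0196  0.1103]
stub pts [0.4855 0.0575 0.1078] [0.4826 0.0536 0.1057] [0.4928 0.0536 0.1045] [0.4892 0.0489 0.1052]
```

```bash
python3 - <<'E'
from meas import *
g,i,mid,z=meas("w4.npz",0,0,0)
Rt=R.from_euler('xyz',z["r"]).inv()
for v,zz,lo,hi,t in [(20,.1055,240,320,80),(32,.1055,240,320,80),(62,.102,240,320,80),(124,.11,235,303,70),(140,.11,235,303,70),(170,.11,235,303,70)]:
    u=np.where(g[v,lo:hi]>t)[0]+lo
    A=onplane(i,u.min()-.5,v,zz,True);B=onplane(i,u.max()+.5,v,zz,True)
    print(v,u.min(),u.max(),np.round(Rt.apply((A+B)/2-z["o"])*1000,2),np.round(np.linalg.norm(A-B)*1e3,1))
E
```

```text
20 257 293 [132.92  -0.96 -11.17] 18.8
32 257 292 [126.24  -1.22 -11.18] 18.2
62 267 282 [110.63  -1.25  -7.68] 8.2
124 248 300 [ 78.15  -1.5  -15.7 ] 26.2
140 249 301 [ 70.13  -1.02 -15.7 ] 26.3
170 249 300 [ 54.93  -1.28 -15.71] 26.3
```

Scaled: 45 mm / 600 = 0.075, 41 mm / 600 = 0.0683.

>>> arm_command:
  plan:
    - [[0.0167,0,0.0017,0,0,0,1],[0.0333,0,0.0017,0,0,0,1],[0.045,0,0.0017,0,0,0,1],[0.0533,0,0.0017,0,0,0,1],[0.0617,0,0.0017,0,0,0,1],[0.0683,0,0.0017,0,0,0,1],[0.075,0,0.0017,0,0,0,1],[0.075,0,0.0017,0,0,0,1]]

```text
time_s: 6.2
ee_pos: [0.4328, -0.0181, 0.0924]
eef_rot: [-3.142, -0.0, 0.932]
force: [0.1, -0.0, -1.5]
grip_width: 0.0275
grip_force: 35.0
```

```bash
cat > look.py <<'E'
import sys
from meas import *
n=sys.argv[1]
i=cams.camera_info("wrist"); p,d=cams.camera("wrist"); o=ctrl.get_obs(); print(o["ee_pos"],o["eef_rot"],o["time_s"],"force",o["force"],"m",o["moment"],o["grip_width"],o["grip_force"])
cv2.imwrite(f"pics/{n}.png",p); np.savez(f"{n}.npz",p=p,d=d,o=o["ee_pos"],r=o["eef_rot"],**i)
g=p.max(2).astype(int); print(g[0:125:2,278]); print(g[0:125:2,266])
Rt=R.from_euler('xyz',o["eef_rot"]).inv(); print("force tool",Rt.apply(o["force"]))
E
python3 look.py w5
```

```text
[ 0.43259124 -0.01824289  0.09239858] [-3.14144944e+00  8.59209184e-05  9.31993959e-01] 6.25 force [ 0.67370303 -0.98478165 -0.44083846] m [-0.03072387 -0.0336325  -0.01591529] 0.02819886421458848 34.99009430408478
[229 230 233 230 229 234 230 231 229 229 233 233 232 197 233 212 237 209
 133 224 225 236 226 206 158 113 193 233 232 232 232 231 232 233 231 233
 232 231 232 233 216 119 128 130 128 116 115 119 119 117 122 119 116 117
 120 237 235 236 233 126 137 138 137]
[228 229 232 231 229 231 230 233 228 232 233 231 234 218 204 217 244 198
 113 227 229 239 232 214 171 114 193 238 236 235 236 236 236 236 236 236
 236 236 237 237 242  74  82  79  76  75  71  66  56  52  51  54  54  50
  81 243 238 239 241 247 239 239 247]
force tool [-0.38887015  1.12807962  0.44071032]
```

Scaled: 31 mm / 600 = 0.0517, 29 mm / 600 = 0.0483.

>>> arm_command:
  plan:
    - [[0.0067,0,0,0,0,0,1],[0.0117,0,0,0,0,0,1],[0.0167,0,0,0,0,0,1],[0.0217,0,0,0,0,0,1],[0.0267,0,0,0,0,0,1],[0.0317,0,0,0,0,0,1],[0.0367,0,0,0,0,0,1],[0.0417,0,0,0,0,0,1],[0.045,0,0,0,0,0,1],[0.0483,0,0,0,0,0,1],[0.0517,0,0,0,0,0,1],[0.0517,0,0,0,0,0,1]]

```text
time_s: 7.45
ee_pos: [0.4512, 0.0067, 0.0925]
eef_rot: [3.142, -0.0, 0.932]
force: [-0.3, 1.1, -0.4]
grip_width: 0.0278
grip_force: 35.0
```

```bash
python3 look.py w6
```

```text
[0.45120175 0.00666431 0.09248686] [ 3.14145839e+00 -2.97901459e-04  9.31904025e-01] 7.5 force [1.01733165 0.47712687 0.32417178] m [ 0.11800648 -0.18161799 -0.05143791] 0.027680543231690984 34.99059498310089
[225 227 229 224 227 227 227 230 228 228 229 229 229 225 229 226 228 230
 230 228 229 227 229 228 230 229 228 231 230 231 226 229 230 230 230 230
 226 229 238 174 142 142 140 143 146 180 234 195 230 214 145 227 228 223
 201 155 220 231 230 231 234 233 233]
[225 225 228 225 227 228 227 228 228 229 226 230 230 226 229 227 228 230
 230 227 228 227 228 230 231 228 228 230 230 232 228 231 232 231 231 231
 231 131 141 142 140 144 140 141 138 220 186 202 238 207 162 227 233 228
 209 162 224 236 239 184 238 236 236]
force tool [ 0.98975493  0.53219946 -0.32380549]
```

Scaled: 4.5 mm / 600 = 0.0075, 4 mm / 600 = 0.0067.

>>> arm_command:
  plan:
    - [[0.0017,0,0,0,0,0,1],[0.0033,0,0,0,0,0,1],[0.005,0,0,0,0,0,1],[0.0067,0,0,0,0,0,1],[0.0075,0,0,0,0,0,1],[0.0075,0,0,0,0,0,1]]

```text
time_s: 8.1
ee_pos: [0.4535, 0.01, 0.0923]
eef_rot: [-3.141, 0.001, 0.932]
force: [-3.2, -2.9, -0.1]
grip_width: 0.0277
grip_force: 35.0
```

```bash
python3 look.py w7; python3 -c "
import cv2;p=cv2.imread('pics/w7.png');cv2.imwrite('pics/w7c.png',cv2.resize(p[50:200,200:350],None,fx=4,fy=4))"
```

```text
[0.45347623 0.00996185 0.09230362] [-3.14115848e+00  7.31702188e-04  9.31782958e-01] 8.15 force [-3.13153696 -4.71067267 -0.77200031] m [-0.75445615  0.55627385 -0.03834613] 0.02778874322351935 34.99010682106018
[227 225 223 226 226 227 226 226 226 229 227 228 228 227 231 229 226 228
 225 229 229 228 226 226 227 228 228 229 227 231 229 229 227 226 230 230
 231 228 226 228 242 135 142 142 136 139 140 145 137 197 227 196 230 209
 126 222 229 218 195 105 235 233 233]
[224 225 222 226 226 227 228 227 226 229 227 229 227 228 232 229 226 229
 227 228 230 229 229 227 228 229 231 229 227 229 229 231 228 227 231 230
 231 229 232 194 143 141 141 146 141 136 140 142 128 229 188 204 234 198
 178 228 233 223 202 124 237 235 235]
force tool [-5.6482784   0.2961635   0.77600486]
```

View pics/w7c.png

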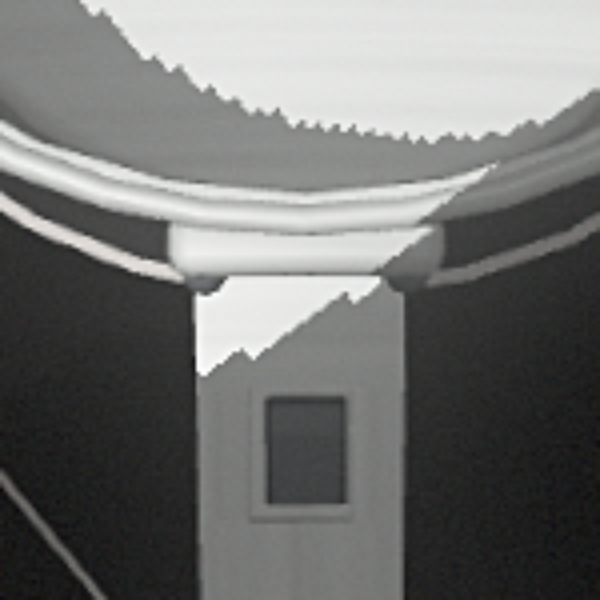

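The handle is home: its mouth sits against the bracket and the button stands in the hole. I'll check the button's height, then drag.

```bash
python3 - <<'E'
from meas import *
g,i,mid,z=meas("w7.npz",0,0,0); T=i["world_to_cam"]
def pt(u,v):
    o,d=ray(i,u,v,True); c=T[:3,:3]@d; return np.round(o+d*z["d"][int(v),int(u)]/c[2],4)
print("button",*[pt(276,v) for v in (152,158,164,170)],"sleeve",pt(258,160),pt(295,160),pt(276,185))
E
```

```text
button [0.4916 0.0619 0.1098] [0.4899 0.0596 0.1113] [0.4879 0.0568 0.1078] [0.4859 0.0542 0.107 ] sleeve [0.4817 0.0638 0.1072] [0.4968 0.0527 0.1074] [0.4814 0.0481 0.1077]
```

Scaled: -100 mm / 600 = -0.1667, -92 mm / 600 = -0.1533.

>>> arm_command:
  plan:
    - [[-0.0008,0,0,0,0,0,1],[-0.0083,0.0033,0,0,0,0,1],[-0.025,0.0183,0,0,0,0,1],[-0.0433,0.0333,0,0,0,0,1],[-0.0617,0.05,0,0,0,0,1],[-0.08,0.065,0,0,0,0,1],[-0.0983,0.08,0,0,0,0,1],[-0.1167,0.0967,0,0,0,0,1],[-0.135,0.1117,0,0,0,0,1],[-0.1533,0.1267,0,0,0,0,1],[-0.1667,0.1383,0,0,0,0,1],[-0.1667,0.1383,0,0,0,0,1]]
  squeeze: 50

```text
time_s: 9.35
ee_pos: [0.4606, -0.1212, 0.0924]
eef_rot: [3.141, 0.001, 0.931]
force: [-3.5, -2.8, 0.5]
grip_width: 0.0275
grip_force: 50.0
```

```bash
python3 look.py w8
```

```text
[ 0.46051548 -0.12063869  0.09240099] [3.14137054e+00 1.00922897e-03 9.30685307e-01] 9.4 force [-3.14840806 -3.19711049 -0.07395804] m [-0.64285601  0.38973729  0.09348843] 0.02761777540688848 50.00352501869202
[196 200 200 204 197 199 196 198 198 202 203 203 204 206 198 200 196 200
 205 204 201 200 199 200 202 201 200 204 204 204 201 197 203 204 204 205
 200 199 204 213 117 119 118 114 119 120 104 119 101 116 104  89 110 108
 103  98  91  80 114 109 110 111 111]
[197 198 201 203 196 203 201 197 204 201 204 204 204 204 200 201 200 202
 202 206 203 200 201 202 203 206 201 201 207 205 206 200 201 206 206 206
 204 202 204 179 114 119 117 113 113 119 119  92 118 103 115 101  88 110
 105 102  95  80 102 108 110 109 108]
force tool [-4.44459516 -0.61554891  0.07830698]
```

>>> arm_command:
  plan:
    - [[-0.0083,0.0067,0,0,0,0,1],[-0.0233,0.02,0,0,0,0,1],[-0.0417,0.035,0,0,0,0,1],[-0.06,0.05,0,0,0,0,1],[-0.0783,0.065,0,0,0,0,1],[-0.0967,0.0817,0,0,0,0,1],[-0.115,0.0967,0,0,0,0,1],[-0.13,0.11,0,0,0,0,1],[-0.14,0.1167,0,0,0,0,1],[-0.1433,0.12,0,0,0,0,1],[-0.1433,0.12,0,0,0,0,1]]

```text
time_s: 10.5
ee_pos: [0.4671, -0.2322, 0.0924]
eef_rot: [3.141, 0.001, 0.932]
force: [-2.2, -2.6, -1.0]
grip_width: 0.0278
grip_force: 50.0
```

```bash
python3 look.py w9; python3 - <<'E'
from h import *
i=cams.camera_info("top"); p,d=cams.camera("top"); np.savez("top1.npz",p=p,d=d); cv2.imwrite("pics/top1.png",p)
cv2.imwrite("pics/top1c.png",cv2.resize(p[160:280,220:400],None,fx=4.4,fy=5,interpolation=cv2.INTER_CUBIC))
E
```

```text
[ 0.46704237 -0.23204119  0.09246731] [3.14127053e+00 1.05469741e-03 9.31778624e-01] 10.55 force [-2.87538748 -3.28095748 -1.52268685] m [-0.52336774  0.55876722  0.26130936] 0.027703584896023002 50.03088176250458
[196 198 200 198 195 196 197 197 197 200 200 199 203 205 194 199 197 198
 203 199 197 197 194 198 198 209 109 118 119 117 117 114 117 114 116 115
 110 111 116 113 116 113 112 111 115 116  95 115 101 112  99  83 114 104
 101  95  86  81 111 110 110 109 109]
[198 195 196 198 194 199 199 197 199 197 202 199 202 202 198 195 199 202
 203 205 198 200 199 199 201 210 104 115 119 117 116 113 116 119 117 117
 113 110 113 113 112 113 112 111 109 116 115  96 113 100 112  96  83 108
 101  94  92  76 105 106 110 106 108]
force tool [-4.34685907 -0.35172686  1.52715909]
```

View pics/top1c.png

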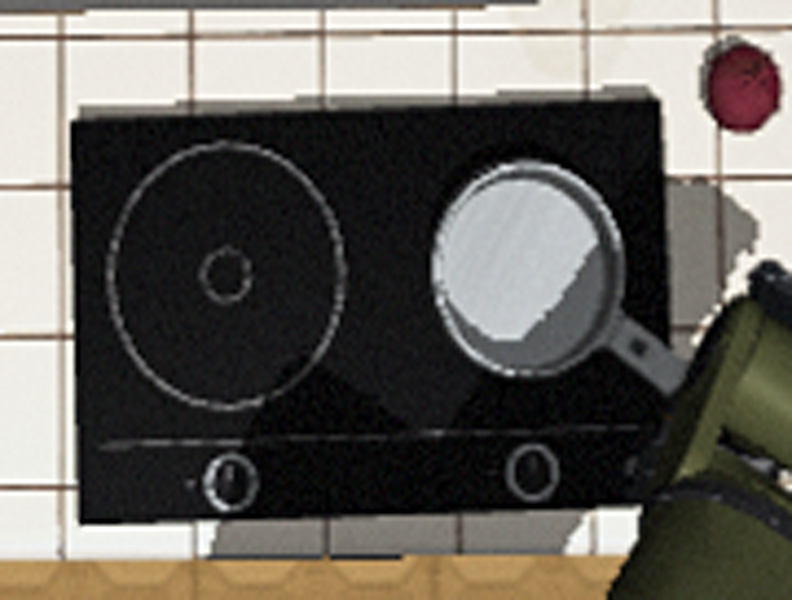

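The pan now stands over the small ring, its rim centre near crop (529,268), with the handle attached. Now I'll compute its offset from the ring.

```bash
python3 - <<'E'
from h import *
i=cams.camera_info("top"); a=np.load("top0.npz")["p"]; b=np.load("top1.npz")["p"]
# small ring in top0: bright thin circle
roi=a[180:245,308:372].max(2); m=(roi>70).astype(np.uint8)
ys,xs=np.nonzero(m); pts=np.c_[xs+308,ys+180].astype(np.float32); r=np.hypot(pts[:,0]-339.5,pts[:,1]-213)
q=pts[(r>17)&(r<25)]; e=cv2.fitEllipse(q); c0=onplane(i,*e[0],.05); print("ring",e,len(q),c0)
q=pts[r<8]; print("inner",q.mean(0),onplane(i,*q.mean(0),.05))
m=(b[185:245,310:368].max(2)>60).astype(np.uint8)
c=max(cv2.findContours(m,0,1)[0],key=cv2.contourArea)[:,0]+[310,185]
W=np.array([onplane(i,u,v,.12)[:2] for u,v in c]); k=np.hypot(*(W-[.567,-.101]).T); W=W[(k>.06)&(k<.082)]
A=np.c_[2*W,np.ones(len(W))]; s=np.linalg.lstsq(A,(W**2).sum(1),rcond=None)[0]; print("pan rim",s[:2],np.sqrt(s[2]+s[:2]@s[:2]),len(W))
o=ctrl.get_obs(); y=o["eef_rot"][2]; print("from tcp",o["ee_pos"][:2]+.163*np.array([np.cos(y),np.sin(y)]))
E
```

```text
ring ((338.9078063964844, 212.50914001464844), (41.895423889160156, 42.44099044799805), 118.29193878173828) 128 [ 0.5639983  -0.10108052  0.05      ]
inner [339.27274 214.63637] [ 0.55615149 -0.10228724  0.05      ]
pan rim [ 0.5566472  -0.09537023] 0.07515704288323054 79
from tcp [ 0.56423425 -0.10106678]
```

Scaled: 8 mm / 600 = 0.0133, 6 mm / 600 = 0.01.

>>> arm_command:
  plan:
    - [[0,0.005,0,0,0,0,1],[0,0.01,0,0,0,0,1],[0,0.0133,0,0,0,0,1],[0,0.0133,0,0,0,0,1],[0,0.0133,0,0,0,0,1]]

```text
time_s: 11.1
ee_pos: [0.4738, -0.2362, 0.0924]
eef_rot: [3.142, -0.0, 0.932]
force: [-1.5, 2.9, -0.5]
grip_width: 0.0275
grip_force: 50.2
```

```bash
python3 look.py w10 | head -1; cat > panc.py <<'E'
from h import *
i=cams.camera_info("top"); b,_=cams.camera("top"); cv2.imwrite("pics/topx.png",b)
g=b[185:245,310:372].max(2); m=(g>60).astype(np.uint8)
c=max(cv2.findContours(m,0,1)[0],key=cv2.contourArea)[:,0]+[310,185]
W=np.array([onplane(i,u,v,.12)[:2] for u,v in c])
s=np.array([.562,-.098])
for _ in range(6):
    k=np.hypot(*(W-s).T); w=W[abs(k-.075)<.006]; a=np.arctan2(*(w-s)[:,::-1].T); w=w[abs(np.angle(np.exp(1j*(a+2.21))))>.35]
    q=np.linalg.lstsq(np.c_[2*w,np.ones(len(w))],(w**2).sum(1),rcond=None)[0]; s=q[:2]
print("pan rim",s,np.sqrt(q[2]+s@s),len(w))
o=ctrl.get_obs(); y=o["eef_rot"][2]; print("tcp",o["ee_pos"],"from tcp",o["ee_pos"][:2]+.163*np.array([np.cos(y),np.sin(y)]),"t",o["time_s"])
E
python3 panc.py
python3 - <<'E'
from meas import *
for f in("w7.npz","w9.npz","w10.npz"):
    g,i,mid,z=meas(f,0,0,0)
    # inner pan-edge / rim extent: columns of bracket plate brightness
    ro=[np.where(g[v,200:350]>60)[0]+200 for v in(108,109,110,111,112)]
    print(f,[(u.min(),u.max()) for u in ro],[np.where(g[v,230:320]>60)[0][[0,-1]]+230 for v in(135,170)])
E
```

```text
[ 0.47379297 -0.23618996  0.09244751] [ 3.14144870e+00 -2.67397303e-04  9.31893502e-01] 11.15 force [-2.15356748  3.38474374 -1.33609684] m [0.55062736 0.24844559 0.55865951] 0.02743172971262124 50.156702399253845
pan rim [ 0.56127362 -0.09651128] 0.07623835143987225 112
tcp [ 0.4737594  -0.2361649   0.09242782] from tcp [ 0.57096098 -0.10531823] t 11.2
w7.npz [(np.int64(209), np.int64(347)), (np.int64(211), np.int64(346)), (np.int64(213), np.int64(344)), (np.int64(216), np.int64(342)), (np.int64(219), np.int64(340))] [array([248, 301]), array([249, 300])]
w9.npz [(np.int64(236), np.int64(309)), (np.int64(236), np.int64(306)), (np.int64(236), np.int64(303)), (np.int64(236), np.int64(301)), (np.int64(236), np.int64(300))] [array([248, 299]), array([249, 300])]
w10.npz [(np.int64(226), np.int64(302)), (np.int64(229), np.int64(302)), (np.int64(232), np.int64(301)), (np.int64(235), np.int64(300)), (np.int64(235), np.int64(298))] [array([247, 298]), array([248, 299])]
```

Scaled: -160 mm / 600 = -0.2667, -130 mm / 600 = -0.2167.

>>> arm_command:
  plan:
    - [[0,0,0,0,0,0,-1],[0,0,0,0,0,0,-1],[0,0,0,0,0,0,-1],[0,0,0,0,0,0,-1],[0,0,0,0,0,0,-1],[0,0,0,0,0,0,-1],[0,0,-0.0167,0,0,0,-1],[0,0,-0.0667,0,0,0,-1],[0,0,-0.1417,0,0,0,-1],[0,0,-0.2167,0,0,0,-1],[0,0,-0.2667,0,0,0,-1],[0,0,-0.2667,0,0,0,-1]]

```text
time_s: 12.4
ee_pos: [0.4747, -0.237, 0.2576]
eef_rot: [3.134, -0.001, 0.932]
force: [0.1, -0.2, -0.8]
grip_width: 0.094
grip_force: 0.0
```

```bash
python3 look.py w11|head -1; python3 panc.py
```

```text
[ 0.47411161 -0.23661012  0.25478448] [ 3.13753465e+00 -4.21546514e-04  9.31820486e-01] 12.45 force [ 0.40804226  0.11739019 -0.0239861 ] m [-0.01761337 -0.02379052 -0.00388799] 0.09384662984510636 0.0
pan rim [ 0.5614397  -0.09652922] 0.0761401343911998 112
tcp [ 0.47358584 -0.23632689  0.25288193] from tcp [ 0.5708044  -0.10549283] t 12.5
```

View pics/w11.png

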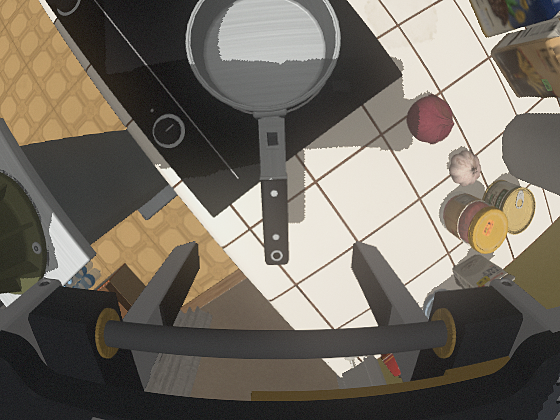

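The pan, handle and button are in line, the hand is off, and the pan rim centre is at about (263,37). I'll fit the rim from this closer view.

```bash
python3 - <<'E'
from meas import *
g,i,mid,z=meas("w11.npz",0,0,0)
P=[]
for v in range(4,92,3):
    c=263; l=c
    # walk outward until 4 consecutive dark px
    for s in(-1,1):
        u=c
        while not all(g[v,u+s*k]<62 for k in range(1,5)) and 150<u<375: u+=s
        P.append((u+.5*s,v))
W=np.array([onplane(i,u,v,.119,True)[:2] for u,v in P])
s=np.array([.562,-.098])
for _ in range(8):
    k=np.hypot(*(W-s).T); w=W[abs(k-.075)<.005] if _ else W[abs(k-.075)<.015]
    q=np.linalg.lstsq(np.c_[2*w,np.ones(len(w))],(w**2).sum(1),rcond=None)[0]; s=q[:2]
print("pan",s,np.sqrt(q[2]+s@s),len(w),"of",len(W))
print(move([.50,.43,.25],1.2), ctrl.get_obs()["qpos"])
E
```

```text
pan [ 0.56244211 -0.09857874] 0.07624972516558219 59 of 60
(array([ 550.6, -376.2,    2.6]), array([ 0.001, -0.   , -0.268])) [-5.32083020e-01  2.19842994e-01  1.51095540e+00  3.31479046e-05
  1.40993203e+00  1.06961356e-01]
```

Scaled: 475 mm / 600 = 0.7917, 435 mm / 600 = 0.725.

>>> arm_command:
  plan:
    - [[0.0583,-0.0433,0,0,0,0,-1],[0.125,-0.09,0,0,0,0,-1],[0.1917,-0.1383,0,0,0,0,-1],[0.2583,-0.1867,0,0,0,0,-1],[0.325,-0.235,0,0,0,0,-1],[0.3917,-0.2833,0,0,0,0,-1],[0.4583,-0.3317,0,0,0,0,-1],[0.525,-0.38,0,0,0,0,-1],[0.5917,-0.4283,0,0,0,0,-1],[0.6583,-0.4767,0,0,0,0,-1],[0.725,-0.525,0,0,0,0,-1],[0.7917,-0.5733,0,0,0,0,-1]]

```text
time_s: 13.7
ee_pos: [0.48, 0.3519, 0.251]
eef_rot: [-3.141, 0.002, 0.932]
force: [0.1, 0.5, -0.3]
grip_width: 0.0941
grip_force: 0.0
```

>>> arm_command:
  plan:
    - [[0.0417,-0.0333,0,0,0,0,-0.4],[0.0633,-0.0483,0,0,0,0,-0.4],[0.0633,-0.0483,0,0,0,0,-0.4],[0.0633,-0.0483,0,0,0,0,-0.4]]

```text
time_s: 14.1
ee_pos: [0.48, 0.3972, 0.2513]
eef_rot: [-3.141, 0.002, 0.932]
force: [0.2, 0.9, -0.5]
grip_width: 0.067
grip_force: 0.0
```

```bash
python3 look.py w12|head -1; python3 - <<'E'
from meas import *
g,i,mid,z=meas("w12.npz",0,0,0)
t=proj(i,[.517,.446,.045],True); print(t)
u0,v0=int(t[0]),int(t[1]); lo=max(v0-60,0); r=g[lo:v0+60,u0-60:u0+60]
m=(r<60).astype(np.uint8)
for c in cv2.findContours(m,0,1)[0]:
    if cv2.contourArea(c)>150:
        (x,y),rad=cv2.minEnclosingCircle(c); u,v=x+u0-60,y+lo; print("dark",u,v,rad,onplane(i,u,v,.047,True),cv2.contourArea(c))
E
```

```text
[0.48022125 0.39686229 0.2517741 ] [-3.14133517e+00  1.25249299e-03  9.31204722e-01] 14.15 force [-0.18428056  0.30380845 -0.58110087] m [-0.07771705 -0.01596995 -0.00875288] 0.0661364565137478 0.0
[276.55222489 134.29411453]
```

View pics/w12.png

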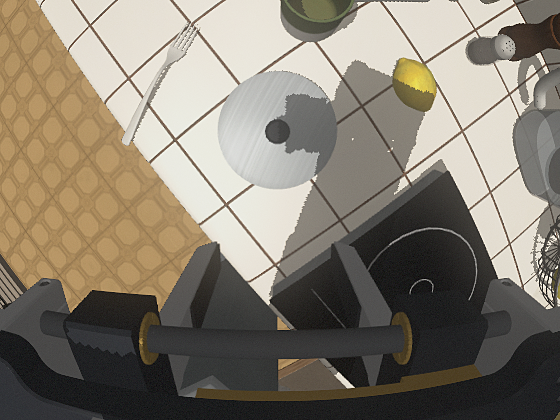

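The lid's knob is at (277.5,131.5) and the disc's centre at about (277,130).

```bash
python3 - <<'E'
from meas import *
g,i,mid,z=meas("w12.npz",0,0,0)
r=g[105:160,250:305]; print(np.percentile(r,[1,5,10,20]))
m=(r<75).astype(np.uint8); n,_,st,ce=cv2.connectedComponentsWithStats(m); k=1+st[1:,4].argmax(); print(st[k],ce[k]+[250,105])
K=onplane(i,*(ce[k]+[250,105]),.045,True); print("knob",K,"disc",onplane(i,277,130,.012,True))
print(move([K[0],K[1],.030],z["r"][2]))
E
```

```text
[ 64.  69.  79. 106.]
[ 15  15  25  23 267] [279.7340824  130.89138577]
knob [0.52239976 0.44701542 0.045     ] disc [0.51977646 0.44861091 0.012     ]
(array([ 65.7,   4. , 221.7]), array([-0.   ,  0.001, -0.   ]))
```

Scaled: 221.5 mm / 600 = 0.3692, 130 mm / 600 = 0.2167.

>>> arm_command:
  plan:
    - [[0.05,0.0017,0.0667,0,0,0,-0.4],[0.1,0.004,0.1417,0,0,0,-0.4],[0.11,0.004,0.2167,0,0,0,-0.4],[0.11,0.004,0.2833,0,0,0,-0.4],[0.11,0.004,0.3333,0,0,0,-0.4],[0.11,0.004,0.36,0,0,0,-0.4],[0.11,0.004,0.3692,0,0,0,-0.4],[0.11,0.004,0.3692,0,0,0,-0.4],[0.11,0.004,0.3692,0,0,0,1],[0.11,0.004,0.3692,0,0,0,1],[0.11,0.004,0.3692,0,0,0,1],[0.11,0.004,0.3692,0,0,0,1]]
  squeeze: 25

```text
time_s: 15.35
ee_pos: [0.5217, 0.4496, 0.0316]
eef_rot: [3.141, -0.001, 0.932]
force: [-0.6, -0.2, -0.4]
grip_width: 0.0369
grip_force: 0.0
```

>>> arm_command:
  plan:
    - [[0,0,0,0,0,0,1],[0,0,0,0,0,0,1],[0,0,0,0,0,0,1]]

```text
time_s: 15.65
ee_pos: [0.5216, 0.4495, 0.0312]
eef_rot: [3.141, -0.0, 0.932]
force: [-1.6, -0.6, 3.8]
grip_width: 0.0291
grip_force: 25.0
```

Scaled: -180 mm / 600 = -0.3, -175 mm / 600 = -0.2917.

>>> arm_command:
  plan:
    - [[0,0,-0.0133,0,0,0,1],[0,0,-0.0417,0,0,0,1],[0,0,-0.1,0,0,0,1],[0,0,-0.1667,0,0,0,1],[0,0,-0.2417,0,0,0,1],[0,0,-0.2917,0,0,0,1],[0,0,-0.3,0,0,0,1],[0,0,-0.3,0,0,0,1],[0,0,-0.3,0,0,0,1]]

```text
time_s: 16.55
ee_pos: [0.521, 0.449, 0.2091]
eef_rot: [-3.141, 0.003, 0.932]
force: [-0.7, -0.1, -2.4]
grip_width: 0.029
grip_force: 25.0
```

```bash
python3 look.py w13|head -1; python3 - <<'E'
from meas import *
g,i,mid,z=meas("w13.npz",0,0,0); T=i["world_to_cam"]
def pt(u,v):
    o,d=ray(i,u,v,True); c=T[:3,:3]@d; return np.round(o+d*z["d"][int(v),int(u)]/c[2],4)
zl=z["o"][2]-.031+.010
c=z["o"]; e=np.array([np.cos(z["r"][2]),np.sin(z["r"][2])])
P=np.r_[c[:2]+e*.0775,zl]; print("expect front edge",proj(i,P,True))
for a in(-40,40): P=np.r_[c[:2]+.0775*np.array([np.cos(z["r"][2]+np.radians(a)),np.sin(z["r"][2]+np.radians(a))]),zl]; print(a,proj(i,P,True))
u,v=proj(i,np.r_[c[:2]+e*.0775,zl],True).astype(int); print(g[v-15:v+15,u])
print([(q,pt(*q)) for q in[(u,v+15),(u-40,v+40),(u+40,v+40),(u-80,v+80),(u+80,v+80)]])
E
```

```text
[0.52100085 0.44901685 0.20881858] [-3.14069818e+00  3.13318518e-03  9.31758515e-01] 16.6 force [ 0.19504947 -0.04733671 -2.90055504] m [-0.00526383 -0.02336826 -0.01630007] 0.029036540442849246 24.98215354149579
expect front edge [276.50401734 124.01055138]
-40 [355.97344669 154.53690715]
40 [196.9405493  154.54067025]
[ 93 125 151 147 143 144 145 145 143 143 142 140 143 142 145 140 138 140
 149 176 179 180 180 183 184 185 184 189 191 193]
[((np.int64(276), np.int64(139)), array([0.5615, 0.504 , 0.1872])), ((np.int64(236), np.int64(164)), array([0.5328, 0.5066, 0.1902])), ((np.int64(316), np.int64(164)), array([0.5722, 0.4773, 0.19  ])), ((np.int64(196), np.int64(204)), array([0.4961, 0.5021, 0.1899])), ((np.int64(356), np.int64(204)), array([0.5786, 0.4405, 0.189 ]))]
```

View pics/w13.png

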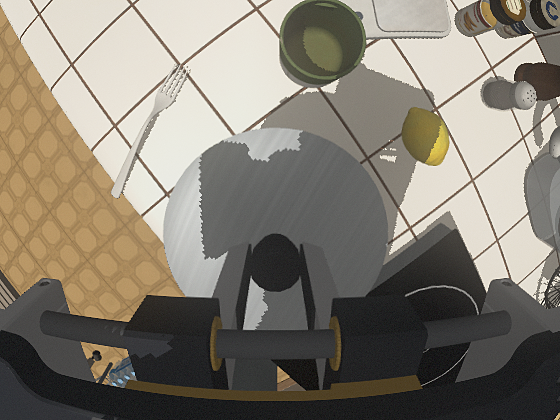

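The lid hangs level with its centre about 1.7 mm behind the TCP along tool x. I'll carry it over the pan.

Scaled: -400 mm / 600 = -0.6667, -380 mm / 600 = -0.6333.

>>> arm_command:
  plan:
    - [[-0.0333,0.0283,0,0,0,0,1],[-0.0917,0.08,0,0,0,0,1],[-0.1533,0.1333,0,0,0,0,1],[-0.215,0.1867,0,0,0,0,1],[-0.2767,0.24,0,0,0,0,1],[-0.3383,0.295,0,0,0,0,1],[-0.4,0.3483,0,0,0,0,1],[-0.4617,0.4017,0,0,0,0,1],[-0.5233,0.455,0,0,0,0,1],[-0.585,0.51,0,0,0,0,1],[-0.6333,0.5517,0,0,0,0,1],[-0.6667,0.5817,0,0,0,0,1]]

```text
time_s: 17.8
ee_pos: [0.5624, -0.0823, 0.2095]
eef_rot: [-3.14, 0.001, 0.93]
force: [0.4, -0.1, -0.9]
grip_width: 0.0288
grip_force: 25.0
```

>>> arm_command:
  plan:
    - [[-0.0133,0.0117,0,0,0,0,1],[-0.0217,0.0183,0,0,0,0,1],[-0.0217,0.0183,0,0,0,0,1],[-0.0217,0.0183,0,0,0,0,1],[-0.0217,0.0183,0,0,0,0,1]]

```text
time_s: 18.3
ee_pos: [0.5642, -0.0958, 0.2109]
eef_rot: [-3.141, -0.0, 0.933]
force: [-0.1, 0.6, -1.5]
grip_width: 0.0292
grip_force: 25.0
```

```bash
python3 look.py w14|head -1; python3 -c "
from h import *
print(move([.563,-.097,.143],.932))"
```

```text
[ 0.56417996 -0.09586694  0.21096411] [-3.14152580e+00 -6.77315841e-05  9.32994959e-01] 18.35 force [ 0.02547019  0.15294231 -1.50774666] m [ 0.01329594 -0.08394567 -0.04429495] 0.029136878423522958 24.982409141521202
(array([-1.6, -0.3, 68. ]), array([-0.   , -0.   ,  0.001]))
```

Descend gently to just above the seat and check the forces.

Scaled: 65 mm / 600 = 0.1083, -1.5 mm / 600 = -0.0025.

>>> arm_command:
  plan:
    - [[-0.0025,0,0.0333,0,0,0,1],[-0.0025,0,0.0667,0,0,0,1],[-0.0025,0,0.0867,0,0,0,1],[-0.0025,0,0.095,0,0,0,1],[-0.0025,0,0.1,0,0,0,1],[-0.0025,0,0.105,0,0,0,1],[-0.0025,0,0.1083,0,0,0,1],[-0.0025,0,0.1083,0,0,0,1]]

```text
time_s: 19.15
ee_pos: [0.5633, -0.098, 0.1461]
eef_rot: [3.141, -0.0, 0.932]
force: [0.2, -0.6, -2.7]
grip_width: 0.029
grip_force: 25.0
```

Scaled: 3.5 mm / 600 = 0.0058, 3 mm / 600 = 0.005.

>>> arm_command:
  plan:
    - [[0,0,0.0017,0,0,0,1],[0,0,0.0033,0,0,0,1],[0,0,0.005,0,0,0,1],[0,0,0.0058,0,0,0,1],[0,0,0.0058,0,0,0,1]]

```text
time_s: 19.65
ee_pos: [0.5633, -0.098, 0.1432]
eef_rot: [3.141, -0.0, 0.932]
force: [-2.3, 1.1, 5.1]
grip_width: 0.0293
grip_force: 25.0
```

Contact at the expected seat height. I'll release and rise.

Scaled: -120 mm / 600 = -0.2, -100 mm / 600 = -0.1667.

>>> arm_command:
  plan:
    - [[0,0,0,0,0,0,-0.5],[0,0,0,0,0,0,-0.5],[0,0,0,0,0,0,-0.5],[0,0,0,0,0,0,-0.5],[0,0,0,0,0,0,-0.5],[0,0,-0.0333,0,0,0,-0.5],[0,0,-0.1,0,0,0,-0.5],[0,0,-0.1667,0,0,0,-0.5],[-0.05,0,-0.2,0,0,0,-0.5],[-0.1167,0,-0.2,0,0,0,-0.5],[-0.1167,0,-0.2,0,0,0,-0.5],[-0.1167,0,-0.2,0,0,0,-0.5]]

```text
time_s: 20.85
ee_pos: [0.5214, -0.1545, 0.2626]
eef_rot: [3.141, -0.0, 0.93]
force: [0.2, 0.6, -0.3]
grip_width: 0.0705
grip_force: 0.0
```

```bash
python3 look.py w15|head -1; python3 - <<'E'
from meas import *
g,i,mid,z=meas("w15.npz",0,0,0); T=i["world_to_cam"]
def pt(u,v):
    o,d=ray(i,u,v,True); c=T[:3,:3]@d; return o+d*z["d"][int(v),int(u)]/c[2]
c=np.array([.5622,-.0983]); P=[]
for a in range(0,360,30):
    q=np.r_[c+.065*np.array([np.cos(np.radians(a)),np.sin(np.radians(a))]),.125]; u,v=proj(i,q,True)
    if 0<=u<560 and 0<=v<420: P.append(pt(u,v)[2])
    else: P.append(np.nan)
print(np.round(P,4), proj(i,[*c,.12],True))
E
```

```text
[ 0.52166862 -0.15396828  0.26234311] [-3.14140432e+00 -1.65401349e-04  9.31398995e-01] 20.9 force [ 0.2414433  -0.34358687  0.79374068] m [-0.01614017 -0.03702891  0.01287298] 0.0703531286574913 0.0
[0.1237 0.1233 0.1231 0.1238 0.1239 0.1241 0.1249 0.1244 0.1246 0.124
 0.124  0.1236] [275.17610379 129.72079827]
```

View pics/w15.png

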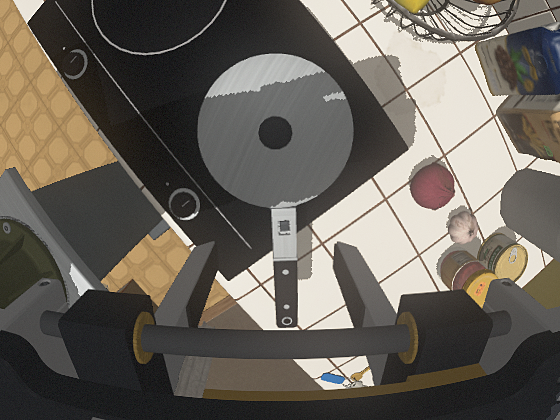

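The lid is seated level: its disc is centred at (275,130), and the depth around its rim is 123–125 mm. The handle is locked on, and the hand is clear.

```bash
python3 -c "
from station import ctrl
print(ctrl.hand_in())"
```

```text
the job is handed in; nothing more can be done
None
```

I handed the job in at about 21 s of robot time: the handle is locked on the stub, the pan stands about 3 mm from the small ring's centre, and the lid is seated level. The hand-in call gave no verdict, so these are my own measurements.

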